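# Walk the cast block round to the fence

### The arm

A 7-joint arm with a two-finger parallel gripper is mounted at the origin on the work surface. World frame = base frame: x ahead of the robot, y to its left, z up, the work surface at z = 0. Lengths are in m, angles in rad, forces in N, time in s.
With the tool pointing down it reaches from about 0.35 to 0.9 m from the base axis. Payload 7.2 kg.
Tool frame: the origin (TCP) lies at the very end of the fingers, on their centre line; the grasp point (between the pads) lies 19 mm behind it; z points along the fingers, y is the direction in which the jaws open and shut (so a half turn about z gives the same grasp; the last joint's range is limited). The gripper opens to 88 mm and grips with 3 to 60 N. Pads are 20 mm wide; open, the fingers measure 115 mm over their backs; the gripper's body (75 mm by 178 mm) begins 61 mm behind the grasp point.
Start: joints at [1.066, 0.411, -0.013, 1.596, 0.006, 1.134, -0.082], TCP at [0.264, -0.566, 0.223] pointing down, gripper open.
Joint ranges: [-2.95, 2.95], [-0.29, 1.99], [-1.47, 1.44], [0.14, 2.54], [-1.03, 4.17], [0.13, 1.85], [-2.86, 2.86]. Speed limits (rad/s): [2.39, 2.39, 3.01, 3.01, 3.14, 3.14, 3.14].

### API

Orientations are given as a unit quaternion [x, y, z, w].
In Python, from station import sensors, optics, ctrl gives the robot as it stands.
- The arm moves only by the shell command python3 -m creep 'ROWS'. ROWS is text: rows parted by semicolons, each of 5 numbers parted by spaces: the shift along the tool's x, y, z in mm, then the turn about the tool's z in degrees, then the opening, from 0 (shut) to 1 (fully open). In form: x y z twist gripper; .... A call has 1 to 10 rows; each row is the pose to reach, as a shift and turn from the pose commanded when the call began, along the tool's axes at that moment; what a row does not reach only later rows make up. A row lasts 1/8 s, in which the tool goes at most 62.5 mm and 10.7 degrees, less where a joint would pass 70% of its speed; a pose out of reach is approached as far as the arm can. A call with a gripper value outside its range is refused whole. The fingers move at their own pace and stop on an object; the grip force is fixed at half the most. Time passes only in rows, so rows that repeat a pose let the fingers close. It gives the time, the measured TCP pose, the force and the opening at its end, in the units of the state.
- sensors.read_state(): the state, without advancing time (a new reading comes with each control period).
- optics.capture(name): name is "scene" or "top"; returns (picture, depth): 384x512x3 uint8, red, green, blue; 384x512 float32, m along the optical axis (not along the pixel's ray), 0 where there is no reading.
- optics.camera_info(name): a dict with "fx", "fy", "cx", "cy" (pixels), "extrinsics" (4x4, takes a point from world to camera coordinates). Camera axes: x right, y down, z forward; pixel columns grow to the right and rows downward; lengths in m; the calibration is good to about 2 mm. A picture is of the moment at which its call begins. camera_info takes no time and is no camera call.
- ctrl.finish_job(): hands the job in, once; it reports no verdict.
The state is a dict: "time": time; "joint_positions": joint angles; "joint_vel": joint speeds; "effort": joint torques, N m; "position": TCP position; "ee_rot": TCP orientation; "ft_force": force on the tool from outside, world axes, zero at the start; "moment": the same for the moment, N m; "finger_gap": finger opening in m.
Only numpy, scipy, OpenCV 4.12 (cv2) and the standard library are available. Lean on these libraries where they do the work, as an engineer would, in place of code of your own. Each camera call takes 0.05 s, during which the arm holds its last target.

### The job

The heavy cast plaster block lies askew on the plywood squaring board. Without gripping or lifting it, walk it round by pushing at its corners in turn until one of its long sides (either will do) looks squarely at the dark fence, still clear of the fence; then push it up so that this side lies flat against the fence, with the whole block between the two red marks. Leave the tools and other things on the board and table where they are.

Things in the scene. Friction and masses are not known exactly. Their poses are not given: they have to be found in the camera images.
- block: Pale cast plaster block, 90 mm (its x) by 140 mm (its y) by 58 mm high, 0.65 to 1 kg; loose, flat on the board; 5 to 12 N slides it, up to 16 N starts it. Dark pencil cross on top, the longer line along y. Origin at the centre of its underside; z up. Its long sides are the faces at x = +45 and -45 mm. It starts with its long way turned 43 to 90 degrees from the fence's line, either way.
- board: Fixed plywood squaring board, 360 mm (x) by 500 mm (y), 18 mm thick, flat on the table; origin at the centre of its underside, z up. The dark wooden fence stands along its far (+x) edge: 460 mm long along y, 30 mm thick, its top 32 mm above the board. Nothing else is fixed on the board.
- fence (a point): Point on the fence's working face (the face that looks to the board's -x, towards the robot), midway between the red marks, at the height of the board's top surface; axes as the board's: x points into the fence, square to its face, y runs along it. The two red marks are painted stripes 10 mm wide across the fence and 75 mm of the board before it, their inner edges 115 mm to either side of this point.
- brush: Flat brush, wooden handle and grey head, about 200 mm long, lying loose on the board along its left (+y) edge, handle towards the robot; leave alone. Lower than 40 mm above the board.
- spatula: Spatula, wooden handle and steel blade, about 240 mm long, lying loose on the board along its right (-y) edge, handle towards the robot; leave alone. Lower than 40 mm above the board.
- tin: Closed tin, 72 mm across, 100 mm high, standing on the table beside the board; origin under its centre; leave alone.
- jar: Closed jar, 68 mm across, 110 mm high, standing on the table beside the board; origin under its centre; leave alone.
- offcut: Yellow foam offcut, 70 by 45 by 40 mm, lying on the table to the left (+y) of the board; origin under its centre; leave alone.
- mug: Blue mug, 76 mm across, 85 mm high, standing on the table beside the board; origin under its centre; leave alone.
- mallet: Hammer, wooden handle and steel head, about 250 mm long, lying on the table right of the board; leave alone.
Not all that is in view belongs to the job. What is shaped like the block but green or orange is not meant.

How it is judged:
By the outcome, as a careful person would: the job done as asked, in the order asked, and still so for the second after the job is handed in, with the robot touching nothing.
It also fails if it takes over 67 s, if anything falls off the work surface, if the arm or the gripper's body presses on something with over 40 N, if the wrist force passes 120 N, or if a joint passes its speed limit or range.

## Working session

There is one attempt and no reset: what is moved stays moved. The work goes in short steps, Python scripts to look and compute and a shell command to move; the robot and the scene stay as the last step left them, time stands still between calls to the robot, and variables do not carry over. Pictures are saved under pics/ and viewed, and the job is handed in when it is done.

```bash
ls; mkdir -p pics; cat > h.py <<'E'
import numpy as np, cv2
from station import sensors, optics, ctrl
def cap(name,fn):
    im,d=optics.capture(name); cv2.imwrite('pics/'+fn,cv2.cvtColor(im,cv2.COLOR_RGB2BGR)); np.savez('pics/'+fn+'.npz',im=im,d=d); return im,d
def world(name,d):
    c=optics.camera_info(name);E=np.array(c['extrinsics'])
    v,u=np.mgrid[:d.shape[0],:d.shape[1]]
    P=np.stack([(u-c['cx'])/c['fx']*d,(v-c['cy'])/c['fy']*d,d],-1)
    return (P-E[:3,3])@E[:3,:3]
E
python3 - <<'E'
from h import *
print(sensors.read_state())
for n in('scene','top'): cap(n,n+'0.png'); print(np.linalg.inv(optics.camera_info(n)['extrinsics']).round(3).tolist())
E
```

```text
pics
{'time': 0.0, 'joint_positions': array([ 1.06580129,  0.41191444, -0.01271183,  1.59703901,  0.0055855 ,
        1.13427493, -0.08215016]), 'joint_vel': array([-3.10807966e-05,  1.13341181e-03, -1.14604394e-03, -1.23393778e-03,
       -8.60533955e-04, -1.16713852e-03, -5.38011756e-04]), 'effort': array([-6.85310843e-04, -5.87951589e+01,  6.41455594e-01, -2.91071981e+01,
       -5.38290921e-02,  1.83391519e-02,  1.37373636e-04]), 'position': array([ 0.26415344, -0.56588323,  0.22180207]), 'ee_rot': array([ 9.76238210e-01,  2.16698677e-01, -2.21915020e-04, -7.68772945e-04]), 'ft_force': array([-0.60612816,  1.17305824, -0.21248769]), 'moment': array([ 0.07055087,  0.00418273, -0.00882719]), 'finger_gap': 0.08758870999545793}
[[0.843, 0.345, -0.413, 1.058], [0.538, -0.541, 0.646, -0.854], [-0.0, -0.766, -0.642, 0.897], [0.0, 0.0, 0.0, 1.0]]
[[-0.038, -0.977, 0.211, 0.292], [-0.999, 0.038, -0.004, -0.001], [-0.004, -0.211, -0.977, 1.161], [0.0, 0.0, 0.0, 1.0]]
```

View pics/top0.png

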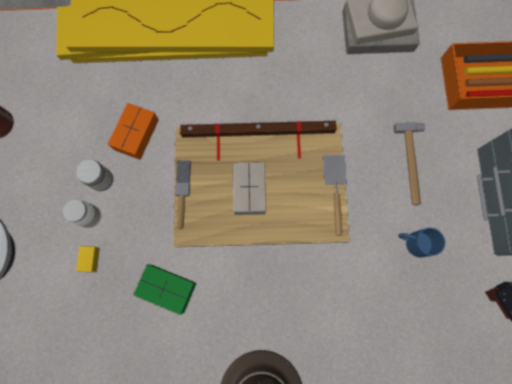

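View pics/scene0.png

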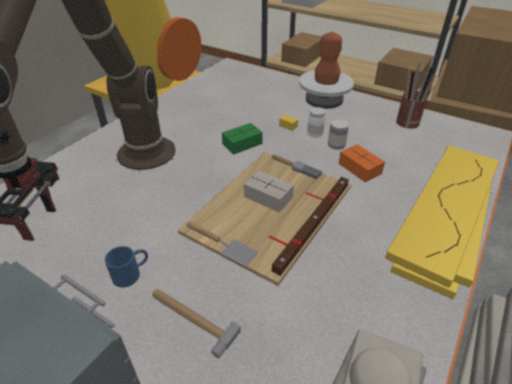

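Top view (up is +x, left is +y): block at about (250,188), its long way nearly square to the fence. The fence is at row 128, with red marks at columns 219 and 299. The brush is at column 182 and the spatula at column 336. I'll measure these next.

```bash
cat >> h.py <<'E'
def block(d,name='top',verbose=True):
    W=world(name,d); 
    m=(abs(W[...,2]-0.076)<0.012)&(W[...,0]>.36)&(W[...,0]<.80)&(abs(W[...,1])<.2)&(d>0)
    n,l,s,c=cv2.connectedComponentsWithStats(m.astype(np.uint8)); 
    k=1+np.argmax(s[1:,4]); m=l==k
    P=W[m]; xy=P[:,:2]
    r=cv2.minAreaRect((xy*1000).astype(np.float32))
    return xy,P[:,2].mean(),r
E
python3 - <<'E'
from h import *
z=np.load('pics/top0.png.npz');im,d=z['im'],z['d']
xy,h,r=block(d);print(len(xy),h,r,cv2.boxPoints(r))
W=world('top',d)
# fence: dark band; top points z~0.05
m=(abs(W[...,2]-.05)<.008)&(W[...,0]>.55)&(W[...,0]<.8)&(abs(W[...,1])<.25)
v,u=np.nonzero(m);q=W[m]
print(u.min(),u.max(),v.min(),v.max(),len(q),q[:,:2].min(0),q[:,:2].max(0), cv2.minAreaRect((q[:,:2]*1000).astype(np.float32)))
hsv=cv2.cvtColor(im,cv2.COLOR_RGB2HSV)
red=((hsv[...,0]<6)|(hsv[...,0]>174))&(hsv[...,1]>150)&(hsv[...,2]>90)
n,l,s,c=cv2.connectedComponentsWithStats(red.astype(np.uint8))
for i in range(1,n):
    if s[i,4]>15:
        q=W[l==i]; print(s[i],q.mean(0).round(4),q.min(0).round(3),q.max(0).round(3))
for (u,v) in [(183,178),(181,210),(335,170),(338,215),(230,240),(200,220)]: print(u,v,W[v,u].round(4))
# per column, fence near edge
for u in range(190,336,20):
    print(u,[ (W[v,u]*1000).round(0).tolist() for v in range(126,140,2)])
E
```

```text
1586 0.07447575165798194 ((549.458740234375, 12.75809097290039), (88.58867645263672, 140.3916778564453), 88.53741455078125) [[478.15518  -29.730125]
 [618.50116  -33.313507]
 [620.7623    55.246307]
 [480.41632   58.82969 ]]
177 335 121 187 1606 [ 0.56310389 -0.24713962] [0.75164541 0.21837883] ((656.1402587890625, -14.385040283203125), (464.4474792480469, 188.7173614501953), 89.65711975097656)
[467  90  45   6 216] [ 0.8184 -0.7176  0.0431] [ 0.292 -0.789  0.028] [ 8.310e-01 -1.000e-03  1.161e+00]
[297 122   5  10  46] [ 0.7315 -0.14    0.0485] [ 0.718 -0.147  0.044] [ 0.746 -0.133  0.057]
[215 124   5  10  46] [0.7341 0.1005 0.0487] [0.72  0.094 0.044] [0.749 0.107 0.053]
[297 133   4  25  57] [ 0.6848 -0.1387  0.0173] [ 0.648 -0.142  0.012] [ 0.719 -0.135  0.033]
[217 136   3  24  68] [0.6857 0.1015 0.0177] [0.65  0.097 0.013] [0.722 0.105 0.023]
183 178 [0.592  0.2029 0.0334]
181 210 [0.4973 0.2076 0.0383]
335 170 [ 0.6028 -0.2413  0.0193]
338 215 [ 0.4659 -0.2353  0.0381]
230 240 [0.4094 0.0724 0.0158]
200 220 [0.4701 0.1571 0.016 ]
190 [[744.0, 179.0, 52.0], [739.0, 180.0, 49.0
[... 525 characters left out ...]
0], [719.0, 5.0, 18.0], [712.0, 5.0, 19.0]]
270 [[735.0, -55.0, 50.0], [732.0, -55.0, 43.0], [723.0, -55.0, 49.0], [720.0, -55.0, 40.0], [719.0, -55.0, 28.0], [717.0, -55.0, 16.0], [711.0, -55.0, 15.0]]
290 [[733.0, -114.0, 49.0], [727.0, -113.0, 49.0], [721.0, -113.0, 50.0], [717.0, -113.0, 43.0], [718.0, -115.0, 24.0], [715.0, -116.0, 14.0], [708.0, -115.0, 16.0]]
310 [[731.0, -172.0, 49.0], [725.0, -172.0, 49.0], [719.0, -172.0, 47.0], [718.0, -173.0, 34.0], [718.0, -175.0, 19.0], [712.0, -175.0, 16.0], [705.0, -175.0, 19.0]]
330 [[728.0, -230.0, 52.0], [723.0, -231.0, 47.0], [719.0, -232.0, 42.0], [719.0, -235.0, 24.0], [716.0, -236.0, 16.0], [709.0, -235.0, 19.0], [704.0, -235.0, 15.0]]
```

```bash
python3 - <<'E'
import cv2
a=cv2.imread('pics/top0.png')[110:255,160:360];cv2.imwrite('pics/top0z.png',cv2.resize(a,None,fx=4,fy=4,interpolation=cv2.INTER_CUBIC))
E
```

```text
(no output)
```

View pics/top0z.png

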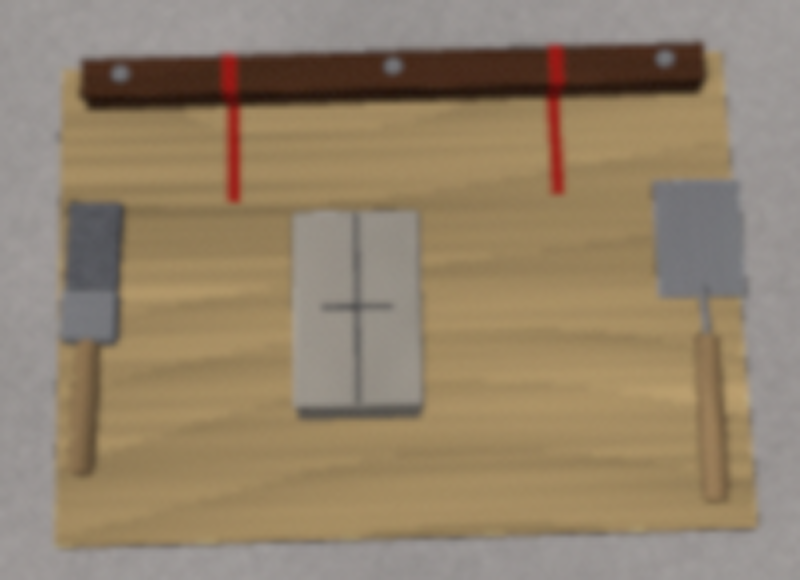

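```bash
cat >> h.py <<'E'
def fence(d,w=None):
    W=world('top',d); q=[]
    m=(W[...,2]>.024)&(W[...,2]<.043)&(W[...,0]>.69)&(W[...,0]<.74)&(W[...,1]>-.24)&(W[...,1]<.2)
    P=W[m]; a=np.polyfit(P[:,1],P[:,0],1); r=P[:,0]-np.polyval(a,P[:,1]); k=abs(r)<.004
    a=np.polyfit(P[k,1],P[k,0],1); return a,k.sum()
E
python3 - <<'E'
from h import *
z=np.load('pics/top0.png.npz');im,d=z['im'],z['d']
print(fence(d))
W=world('top',d)
# fence top mid line: z ~.05
m=(abs(W[...,2]-.05)<.005)&(W[...,0]>.70)&(W[...,0]<.76)&(W[...,1]>-.25)&(W[...,1]<.22)
P=W[m];print(np.polyfit(P[:,1],P[:,0],1),P[:,1].min(),P[:,1].max())
E
python3 -m creep '60 -50 0 8 0; 120 -95 0 16 0; 180 -140 0 25 0; 240 -185 0 25 0; 300 -230 0 25 0; 300 -230 0 25 0'
```

```text
(array([0.0100225, 0.7197775]), np.int64(340))
[0.00956298 0.73380178] -0.24713961623274208 0.2094547585777145
time: 0.85
position: [0.438, -0.2318, 0.2226]
ee_rot: [1.0, 0.0, 0.0, 0.0]
ft_force: [0.6, -0.5, 0.4]
finger_gap: 0.0314
```

```bash
python3 -m creep '28 -55 0 0 0; 56 -110 0 0 0; 84 -165 0 0 0; 112 -220 0 0 0; 140 -275 0 0 0; 167 -327 0 0 0; 167 -327 60 0 0; 167 -327 120 0 0; 167 -327 165 0 0; 167 -327 187 0 0'
```

```text
time: 2.1
position: [0.6022, 0.093, 0.0322]
ee_rot: [1.0, 0.0, -0.002, 0.0]
ft_force: [-0.1, 0.0, 0.9]
finger_gap: 0.0002
```

```bash
python3 -m creep '0 12 0 0 0; 0 22 0 0 0; 0 30 0 0 0; 0 38 0 0 0; 0 46 0 0 0; 0 54 0 0 0; 0 62 0 0 0; 0 68 0 0 0; 0 72 0 0 0; 0 72 0 0 0'
python3 - <<'E'
from h import *
im,d=cap('top','t1.png')
xy,h,r=block(d);print(len(xy),h,r,cv2.boxPoints(r))
a=cv2.imread('pics/t1.png')[110:255,160:360];cv2.imwrite('pics/t1z.png',cv2.resize(a,None,fx=4,fy=4,interpolation=cv2.INTER_CUBIC))
E
```

```text
time: 3.35
position: [0.6057, 0.0215, 0.0369]
ee_rot: [1.0, 0.0, 0.002, -0.0]
ft_force: [2.9, 3.1, 2.6]
finger_gap: 0.0004
149 0.07442494807831194 ((502.213134765625, 35.373130798339844), (63.62447738647461, 31.231613159179688), 16.32501792907715) [[467.2941    41.41738 ]
 [476.07285   11.444945]
 [537.1322    29.32888 ]
 [528.3534    59.301315]]
```

View pics/t1z.png

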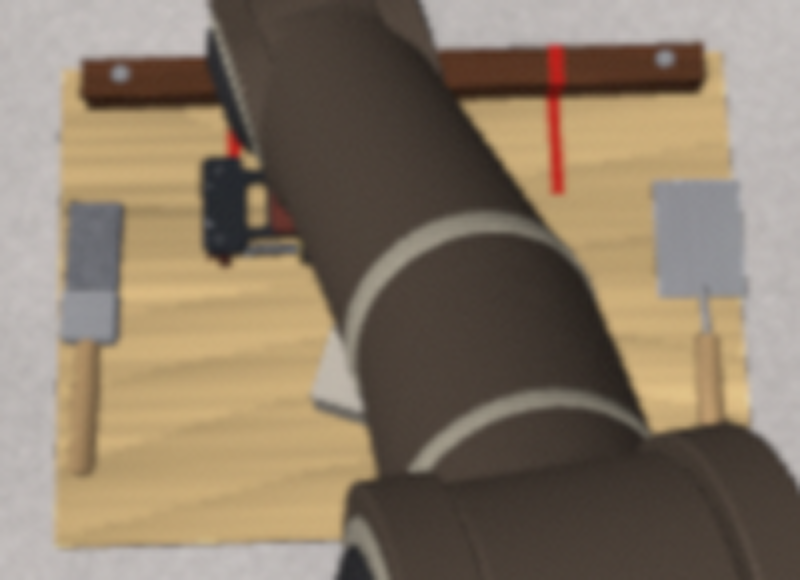

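The arm hides most of the block in the top view, with only its near-left corner showing at (340,390). I'll try the scene camera.

```bash
python3 - <<'E'
from h import *
im,d=cap('scene','s1.png')
xy,h,r=block(d,'scene');print(len(xy),h,r,cv2.boxPoints(r))
z=np.load('pics/scene0.png.npz');xy,h,r=block(z['d'],'scene');print(len(xy),h,r,cv2.boxPoints(r))
a=cv2.imread('pics/s1.png')[100:290,150:400];cv2.imwrite('pics/s1z.png',cv2.resize(a,None,fx=3,fy=3,interpolation=cv2.INTER_CUBIC))
E
```

```text
744 0.07502283280982763 ((548.4541015625, -5.757484436035156), (121.01209259033203, 143.25570678710938), 70.11334991455078) [[460.51584  -38.290436]
 [595.2288   -87.02036 ]
 [636.39233   26.775467]
 [501.67938   75.505394]]
861 0.07514274504593027 ((553.5368041992188, 11.187171936035156), (93.80241394042969, 142.99073791503906), 88.73826599121094) [[481.02603  -34.12836 ]
 [623.98206  -37.276966]
 [626.0476    56.502705]
 [483.09155   59.65131 ]]
```

View pics/s1z.png

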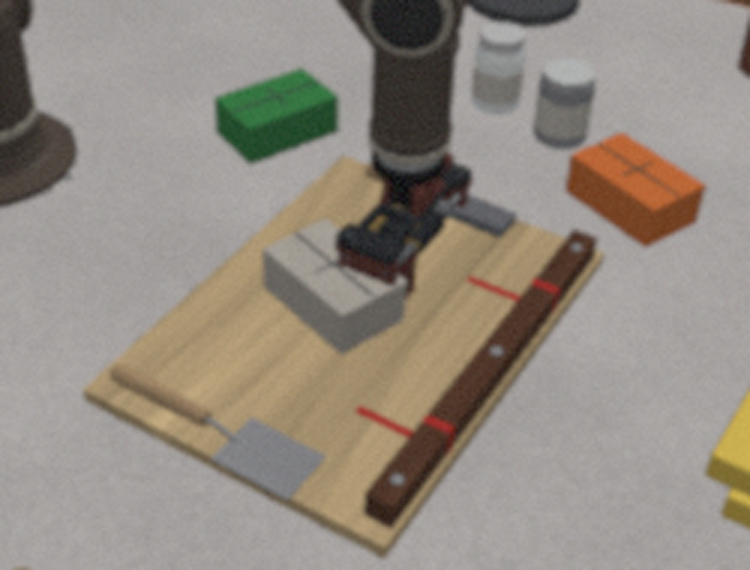

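The block has turned clockwise. I'll back off, lift and measure, then push the opposite corner.

```bash
python3 -m creep '0 -12 0 0 0; 0 -14 -50 0 0; 0 -30 -110 0 0; -60 -30 -130 0 0; -120 -30 -130 0 0;-170 -30 -130 0 0'
cat >> h.py <<'E'
def blk(name,fn):
    im,d=cap(name,fn); W=world(name,d); hsv=cv2.cvtColor(im,cv2.COLOR_RGB2HSV)
    m=(abs(W[...,2]-0.0755)<0.009)&(W[...,0]>.36)&(W[...,0]<.80)&(abs(W[...,1])<.25)&(d>0)&(hsv[...,1]<70)&(hsv[...,2]>75)
    m=m.astype(np.uint8)
    n,l,s,c=cv2.connectedComponentsWithStats(m)
    k=1+np.argmax(s[1:,4]); P=W[l==k]
    r=cv2.minAreaRect((P[:,:2]*1000).astype(np.float32)); b=cv2.boxPoints(r)
    e=b[1]-b[0];f=b[2]-b[1]; L=e if np.hypot(*e)>np.hypot(*f) else f
    print(name,len(P),'c',np.round(r[0],1),'size',np.round(r[1],1),'longyaw',np.degrees(np.arctan2(L[1],L[0])).round(2)%180-0,'corners',b.round(0).tolist())
    return P
E
python3 - <<'E'
from h import *
blk('scene','s2.png');blk('top','t2.png')
E
```

```text
time: 4.2
position: [0.4309, 0.051, 0.1652]
ee_rot: [1.0, 0.0, -0.001, 0.001]
ft_force: [0.4, 1.1, 0.7]
finger_gap: 0.0004
scene 859 c [543.5 -18.9] size [ 92.8 143.1] longyaw 161.03 corners [[461.0, -40.0], [596.0, -86.0], [626.0, 2.0], [491.0, 48.0]]
top 959 c [546.5 -19.8] size [ 89.4 123.6] longyaw 161.13 corners [[474.0, -42.0], [591.0, -82.0], [619.0, 2.0], [502.0, 42.0]]
```

View pics/s2.png

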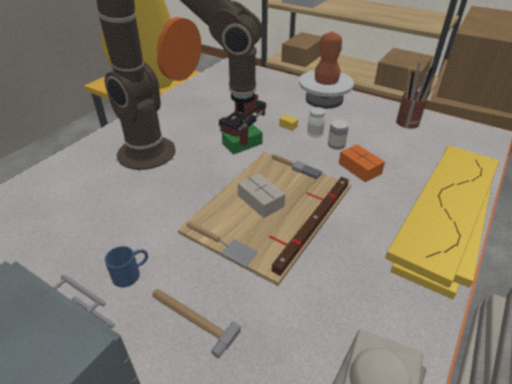

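View pics/t2.png

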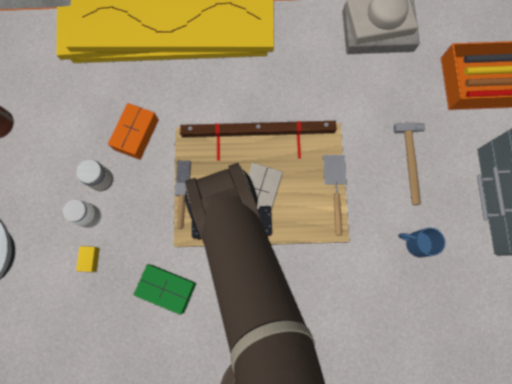

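```bash
python3 -m creep '10 50 0 0 0; 20 100 0 0 0; 25 138 20 0 0; 25 138 75 0 0; 25 138 120 0 0; 25 138 130 0 0; 25 126 130 0 0; 25 116 130 0 0' && python3 -m creep '2 -8 0 0 0; 4 -16 0 0 0; 7 -24 0 0 0; 10 -32 0 0 0; 13 -40 0 0 0; 16 -47 0 0 0; 19 -53 0 0 0; 21 -58 0 0 0; 21 -58 0 0 0'; python3 - <<'E'
from h import *
blk('scene','s3.png')
E
```

```text
time: 5.3
position: [0.4606, -0.0636, 0.0371]
ee_rot: [1.0, 0.001, 0.001, 0.0]
ft_force: [-0.4, 0.6, 0.2]
finger_gap: 0.0003
time: 6.42
position: [0.4789, -0.0072, 0.0359]
ee_rot: [1.0, 0.0, -0.001, 0.001]
ft_force: [-5.9, -1.9, 4.6]
finger_gap: 0.0003
scene 842 c [562.3  -3.2] size [ 93.5 142.5] longyaw 139.95 corners [[478.0, 7.0], [587.0, -85.0], [647.0, -13.0], [538.0, 78.0]]
```

View pics/s3.png

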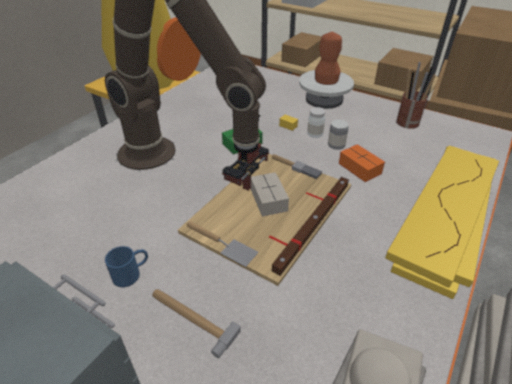

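```bash
python3 -m creep '-4 12 0 0 0; -4 12 -60 0 0; 20 6 -110 0 0; 75 -5 -120 0 0; 130 -18 -120 0 0; 181 -28 -115 0 0; 181 -28 -60 0 0; 181 -28 -12 0 0; 181 -28 0 0 0; 172 -18 0 0 0' && python3 -m creep '-6 6 0 0 0; -10 13 0 0 0; -14 20 0 0 0; -18 27 0 0 0; -22 34 0 0 0; -26 41 0 0 0; -30 47 0 0 0; -33 51 0 0 0; -33 51 0 0 0;-27 39 0 0 0'; python3 - <<'E'
from h import *
blk('scene','s4.png')
E
```

```text
time: 7.72
position: [0.6525, 0.0118, 0.0359]
ee_rot: [1.0, 0.001, 0.0, -0.0]
ft_force: [0.0, 0.2, 1.0]
finger_gap: 0.0005
time: 8.98
position: [0.6245, -0.0291, 0.0357]
ee_rot: [1.0, -0.001, -0.001, 0.001]
ft_force: [0.5, 0.6, -0.4]
finger_gap: 0.0002
scene 467 c [541.1 -16.2] size [ 77.6 143.1] longyaw 113.81 corners [[477.0, 34.0], [534.0, -97.0], [605.0, -66.0], [548.0, 65.0]]
```

View pics/s4.png

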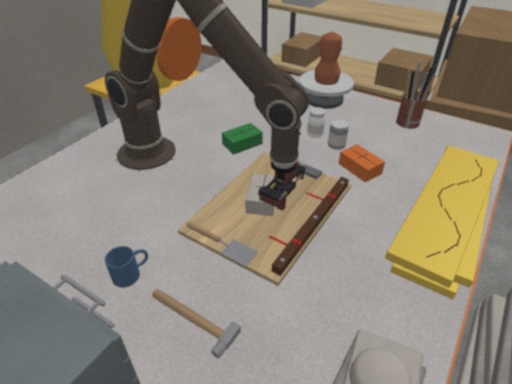

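```bash
python3 -m creep '2 -4 -60 0 0; 0 -10 -120 0 0; -60 -25 -130 0 0; -120 -40 -130 0 0; -175 -50 -130 0 0; -196 -56 -130 0 0'; python3 - <<'E'
from h import *
blk('scene','s5.png');blk('top','t5.png')
E
```

```text
time: 9.78
position: [0.4253, 0.0287, 0.165]
ee_rot: [1.0, 0.001, -0.002, 0.001]
ft_force: [1.1, -0.0, 1.2]
finger_gap: 0.0004
scene 831 c [547.1 -13.7] size [ 90.4 142.8] longyaw 112.88 corners [[478.0, 34.0], [533.0, -97.0], [617.0, -62.0], [561.0, 70.0]]
top 496 c [560.  -53.7] size [91.3 47.8] longyaw 20.41 corners [[509.0, -47.0], [526.0, -92.0], [611.0, -60.0], [594.0, -15.0]]
```

View pics/s5.png

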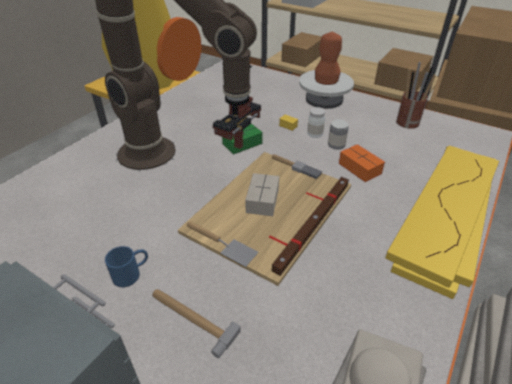

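```bash
python3 -m creep '20 12 50 0 0; 20 12 105 0 0; 20 12 130 0 0; 30 12 130 0 0; 38 12 130 0 0; 46 10 130 0 0; 54 7 130 0 0; 62 4 130 0 0;70 1 130 0 0; 70 1 130 0 0' && python3 -m creep '6 -2 0 0 0; 12 -4 0 0 0; 12 -4 0 0 0'; python3 - <<'E'
from h import *
blk('scene','s6.png')
E
```

```text
time: 11.12
position: [0.5008, 0.0278, 0.0364]
ee_rot: [1.0, 0.0, 0.001, -0.0]
ft_force: [-0.3, -0.5, 0.4]
finger_gap: 0.0005
time: 11.5
position: [0.5115, 0.0316, 0.0359]
ee_rot: [1.0, 0.0, 0.0, -0.0]
ft_force: [-2.3, 2.1, -0.1]
finger_gap: 0.0004
scene 882 c [568.9 -16.6] size [ 97.1 144.6] longyaw 93.09 corners [[517.0, 53.0], [524.0, -91.0], [621.0, -86.0], [613.0, 58.0]]
```

View pics/s6.png

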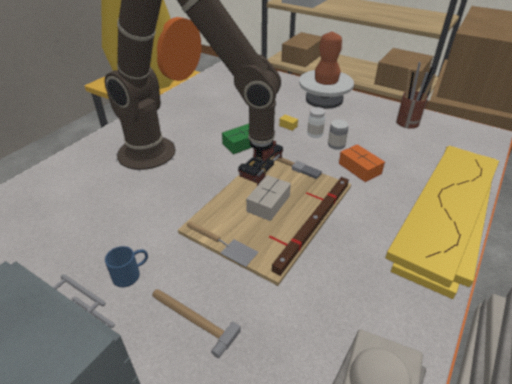

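```bash
python3 -m creep '-12 0 0 0 0; -20 0 -50 0 0; -40 40 -110 0 0; -60 100 -130 0 0; -75 160 -130 0 0; -85 220 -130 0 0; -90 270 -130 0 0; -90 280 -130 0 0'; python3 - <<'E'
from h import *
blk('scene','s7.png');P=blk('top','t7.png')
print(fence(np.load('pics/t7.png.npz')['d']))
a=cv2.imread('pics/t7.png')[110:255,160:360];cv2.imwrite('pics/t7z.png',cv2.resize(a,None,fx=4,fy=4,interpolation=cv2.INTER_CUBIC))
E
```

```text
time: 12.55
position: [0.4196, -0.2534, 0.1659]
ee_rot: [1.0, -0.003, 0.0, 0.001]
ft_force: [-0.3, 0.7, -0.2]
finger_gap: 0.0007
scene 875 c [572.1 -17.8] size [ 93. 144.] longyaw 92.93 corners [[522.0, 52.0], [529.0, -92.0], [622.0, -87.0], [615.0, 57.0]]
top 1572 c [567.1 -14.5] size [ 90.8 139.4] longyaw 92.76 corners [[518.0, 53.0], [525.0, -86.0], [616.0, -82.0], [609.0, 57.0]]
(array([0.01024673, 0.71981497]), np.int64(334))
```

View pics/t7z.png

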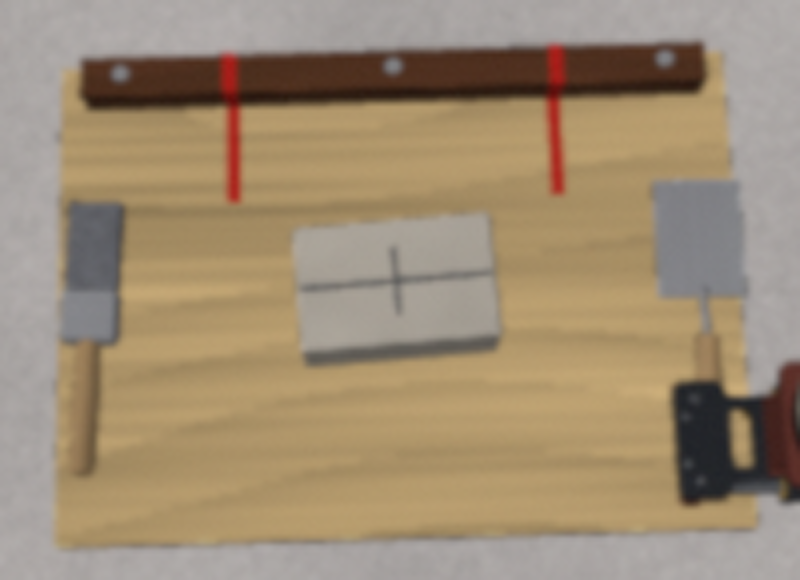

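```bash
python3 -m creep '0 -60 0 0 0; 5 -120 0 0 0; 20 -180 0 0 0; 45 -240 0 0 0; 65 -285 20 0 0; 65 -285 75 0 0; 65 -285 120 0 0; 65 -285 130 0 0; 78 -285 130 0 0; 86 -285 130 0 0' && python3 -m creep '4 0 0 0 0; 8 0 0 0 0; 12 0 0 0 0; 12 0 0 0 0; -8 0 0 0 0; -15 0 -50 0 0; -40 50 -110 0 0; -60 100 -130 0 0; -75 160 -130 0 0; -85 220 -130 0 0' && python3 -m creep '0 60 0 0 0;0 60 0 0 0'; python3 - <<'E'
from h import *
P=blk('top','t8.png')
E
```

```text
time: 13.9
position: [0.5099, 0.0368, 0.0376]
ee_rot: [1.0, 0.0, 0.002, -0.0]
ft_force: [-0.1, -0.1, -0.8]
finger_gap: 0.0005
time: 15.15
position: [0.4243, -0.1771, 0.1678]
ee_rot: [1.0, 0.0, 0.002, 0.001]
ft_force: [0.9, -1.1, -0.2]
finger_gap: 0.0005
time: 15.4
position: [0.4235, -0.24, 0.1666]
ee_rot: [1.0, -0.004, 0.001, 0.001]
ft_force: [0.1, 1.3, 0.6]
finger_gap: 0.0006
top 1578 c [571.7 -15.9] size [139.6  91.6] longyaw 89.27 corners [[525.0, -85.0], [617.0, -86.0], [618.0, 53.0], [527.0, 54.0]]
```

The block is square: long way at 89.3° against 89.4° for the fence line, and about 100 mm clear of it. Next I'll push it straight up with the fingers open.

```bash
python3 -m creep '5 -50 0 0 1; 20 -110 0 0 1; 40 -170 0 0 1; 67 -226 0 0.5 1; 67 -226 60 0.5 1; 67 -226 110 0.5 1; 67 -226 130 0.5 1; 75 -226 130 0.5 1; 80 -226 130 0.5 1; 80 -226 130 0.5 1' && python3 -m creep '6 0 0 0 1; 12 0 0 0 1; 18 0 0 0 1; 24 0 0 0 1; 30 0 0 0 1; 36 0 0 0 1; 42 0 0 0 1; 48 0 0 0 1; 54 0 0 0 1; 60 0 0 0 1' && python3 - <<'E'
from h import *
blk('scene','s9.png')
E
```

```text
time: 16.7
position: [0.5056, -0.0084, 0.0369]
ee_rot: [1.0, -0.004, 0.001, -0.0]
ft_force: [-0.0, 0.6, -0.1]
finger_gap: 0.0877
time: 17.95
position: [0.561, -0.0095, 0.0351]
ee_rot: [1.0, -0.004, -0.003, 0.0]
ft_force: [-10.9, 0.5, 8.1]
finger_gap: 0.0881
scene 922 c [616.2 -17.8] size [ 96.9 144.8] longyaw 90.66 corners [[567.0, 54.0], [569.0, -91.0], [665.0, -90.0], [664.0, 55.0]]
```

View pics/s9.png

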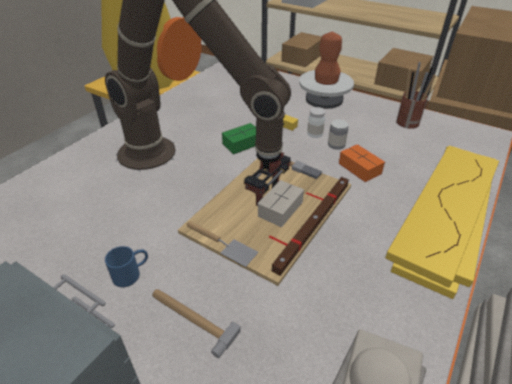

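```bash
python3 -m creep '6 0 0 0 1; 12 0 0 0 1; 18 0 0 0 1; 24 0 0 0 1; 30 0 0 0 1; 36 0 0 0 1; 42 0 0 0 1; 46 0 0 0 1; 49 0 0 0 1;50 0 0 0 1' && python3 -m creep '2 0 0 0 1; 3 0 0 0 1;4 0 0 0 1; 4 0 0 0 1'
```

```text
time: 19.25
position: [0.6115, -0.0098, 0.035]
ee_rot: [1.0, -0.004, -0.003, 0.0]
ft_force: [-9.9, -1.2, 6.9]
finger_gap: 0.0875
time: 19.75
position: [0.6155, -0.0098, 0.035]
ee_rot: [1.0, -0.004, -0.003, 0.0]
ft_force: [-7.8, -0.6, 4.6]
finger_gap: 0.0881
```

```bash
for i in 1; do python3 -m creep '2 0 0 0 1; 3 0 0 0 1; 3 0 0 0 1'; done; python3 -m creep '1 0 0 0 1; 2 0 0 0 1; 2 0 0 0 1'
```

```text
time: 20.12
position: [0.6185, -0.0099, 0.035]
ee_rot: [1.0, -0.004, -0.003, 0.0]
ft_force: [-8.6, 0.6, 4.8]
finger_gap: 0.0879
time: 20.5
position: [0.6205, -0.0099, 0.035]
ee_rot: [1.0, -0.004, -0.003, 0.0]
ft_force: [-8.3, -0.4, 5.6]
finger_gap: 0.0875
```

```bash
python3 -m creep '1 0 0 0 1; 1 0 0 0 1';  python3 -m creep '1 0 0 0 1; 1 0 0 0 1'; python3 -m creep '1 0 0 0 1; 1 0 0 0 1'
```

```text
time: 20.75
position: [0.6214, -0.0099, 0.035]
ee_rot: [1.0, -0.004, -0.003, 0.0]
ft_force: [-8.3, -0.2, 5.8]
finger_gap: 0.0875
time: 21.0
position: [0.6213, -0.0099, 0.035]
ee_rot: [1.0, -0.004, -0.004, 0.0]
ft_force: [-12.4, -0.2, 9.1]
finger_gap: 0.088
time: 21.25
position: [0.6213, -0.0099, 0.035]
ee_rot: [1.0, -0.004, -0.005, 0.001]
ft_force: [-16.7, -0.0, 13.0]
finger_gap: 0.0877
```

The block has met the fence: the tool stopped at x = 0.6213 and the force is rising. I'll press slightly more to seat it, then retreat and look.

```bash
python3 -m creep '1 0 0 0 1; 2 0 0 0 1; 2 0 0 0 1; 2 0 0 0 1'; python3 -m creep '-3 0 0 0 1; -8 0 0 0 1; -30 0 0 0 1; -50 0 -40 0 1; -90 30 -100 0 1; -130 80 -130 0 1; -170 130 -130 0 1; -190 190 -130 0 1; -200 230 -130 0 1; -200 240 -130 0 1'; python3 - <<'E'
from h import *
blk('scene','s10.png');P=blk('top','t10.png')
W=world('top',np.load('pics/t10.png.npz')['d'])
print(fence(np.load('pics/top0.png.npz')['d']))
a=cv2.imread('pics/t10.png')[110:255,160:360];cv2.imwrite('pics/t10z.png',cv2.resize(a,None,fx=4,fy=4,interpolation=cv2.INTER_CUBIC))
a=cv2.imread('pics/s10.png')[130:280,170:370];cv2.imwrite('pics/s10z.png',cv2.resize(a,None,fx=4,fy=4,interpolation=cv2.INTER_CUBIC))
E
```

```text
time: 21.75
position: [0.6212, -0.0099, 0.035]
ee_rot: [1.0, -0.004, -0.007, 0.001]
ft_force: [-24.5, -0.1, 19.1]
finger_gap: 0.0877
time: 23.0
position: [0.4243, -0.2527, 0.1659]
ee_rot: [1.0, -0.008, 0.0, 0.001]
ft_force: [0.6, -0.2, -0.9]
finger_gap: 0.0881
scene 964 c [678.9 -18.3] size [145.3  90.8] longyaw 89.23 corners [[633.0, -90.0], [723.0, -92.0], [725.0, 54.0], [635.0, 55.0]]
top 1487 c [673.8 -16.8] size [139.6  91.2] longyaw 89.86 corners [[628.0, -86.0], [719.0, -87.0], [720.0, 53.0], [628.0, 53.0]]
(array([0.0100225, 0.7197775]), np.int64(340))
```

View pics/t10z.png

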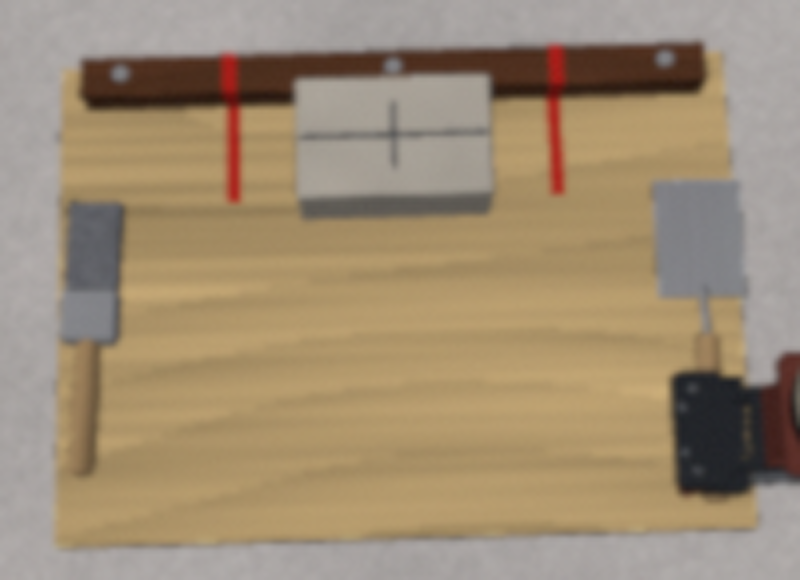

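View pics/s10z.png

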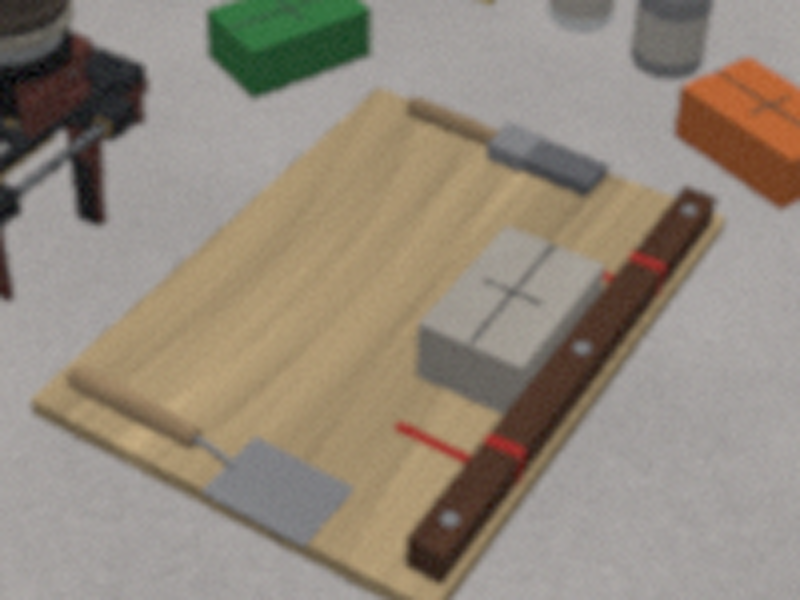

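Flush and between the marks in both views: in the top view the block spans columns 297–490 and the marks are at 230 and 556. The two yaw readings differ by about 0.6°, so I'll seat each end with a light shut-finger push to be sure.

```bash
python3 -m creep '20 -50 0 0 0; 60 -90 0 0 0; 110 -140 0 0 0; 160 -192 0 0 0; 160 -192 50 0 0; 160 -192 105 0 0; 160 -192 131 0 0; 170 -192 131 0 0; 180 -192 131 0 0; 188 -192 131 0 0'; python3 -m creep '4 0 0 0 0; 8 0 0 0 0; 8 0 0 0 0'
```

```text
time: 24.35
position: [0.6179, -0.0571, 0.0363]
ee_rot: [1.0, -0.004, 0.002, -0.0]
ft_force: [0.5, -0.3, 0.8]
finger_gap: 0.0003
time: 24.72
position: [0.621, -0.0578, 0.0348]
ee_rot: [1.0, -0.004, -0.003, 0.0]
ft_force: [-10.1, 0.7, 7.7]
finger_gap: 0.0004
```

```bash
python3 -m creep '1 0 0 0 0; 2 0 0 0 0; 3 0 0 0 0; 3 0 0 0 0'; python3 -m creep '-6 0 0 0 0; -20 0 0 0 0; -20 -45 0 0 0; -20 -88 0 0 0; -20 -88 0 0 0; -8 -88 0 0 0; -3 -88 0 0 0; -1 -88 0 0 0; 0 -88 0 0 0; 0 -88 0 0 0'
```

```text
time: 25.22
position: [0.6209, -0.0578, 0.0348]
ee_rot: [1.0, -0.004, -0.005, 0.0]
ft_force: [-21.6, 1.2, 18.1]
finger_gap: 0.0005
time: 26.48
position: [0.6218, 0.0289, 0.0341]
ee_rot: [1.0, -0.005, -0.006, 0.001]
ft_force: [-21.6, 1.0, 16.9]
finger_gap: 0.0008
```

The contact points at the two ends give a slope of 0.0104, and the measured fence slope is 0.0100, so the block is flush. I'll retreat and do a last check.

```bash
python3 -m creep '-6 0 0 0 0; -30 0 0 0 0; -50 10 -50 0 0; -80 50 -110 0 0; -130 100 -131 0 0; -170 150 -131 0 0; -190 200 -131 0 0; -200 250 -131 0 0; -200 270 -131 0 0; -200 270 -131 0 0'; python3 - <<'E'
from h import *
blk('scene','s11.png');P=blk('top','t11.png')
s=sensors.read_state();print(s['time'],s['ft_force'],s['joint_vel'].round(3))
E
```

```text
time: 27.72
position: [0.4246, -0.2412, 0.1657]
ee_rot: [1.0, -0.007, 0.0, 0.001]
ft_force: [0.4, 0.6, 0.1]
finger_gap: 0.0004
scene 959 c [678.9 -18.6] size [144.   90.8] longyaw 89.29 corners [[633.0, -90.0], [723.0, -91.0], [725.0, 53.0], [634.0, 54.0]]
top 1484 c [673.8 -16.5] size [139.7  91. ] longyaw 89.42 corners [[628.0, -86.0], [719.0, -87.0], [720.0, 53.0], [629.0, 54.0]]
27.825 [0.35354873 0.10758955 0.05240834] [-0.024 -0.005 -0.017  0.008  0.     0.001  0.003]
```

View pics/t11.png

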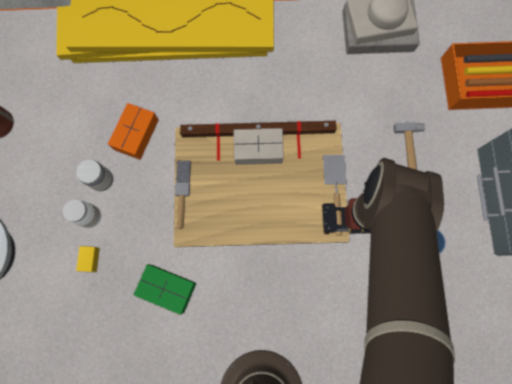

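The block lies against the fence, spanning columns 234–283 between marks at 218 and 299. Everything else visible is where it was, and the arm is clear.

```bash
python3 -m creep '0 0 -20 0 0; 0 0 -20 0 0; 0 0 -20 0 0'; python3 -c "
from station import ctrl; print(ctrl.finish_job())"
```

```text
time: 28.2
position: [0.4253, -0.2371, 0.1851]
ee_rot: [1.0, -0.003, -0.0, -0.0]
ft_force: [0.6, 0.1, 0.3]
finger_gap: 0.0004
the job is handed in; nothing more can be done
None
```

The block now lies flat against the fence between the red marks, and I handed the job in at about 28 s of the 67 s allowed.

I turned it about 89° clockwise with five shut-finger pushes on opposite corners. It read 89.3° against 89.4° for the fence line while still about 100 mm clear. I then pushed it straight up with the fingers open and seated each end with a light push.

- **Flatness:** the final top camera reading gave a long-side angle of 89.42°, against 89.43° for the fence. The contact points of the two seating pushes gave a slope of 0.0104, against 0.0100 measured for the fence.
- **Position between the marks:** the block spans y from about -87 to +54 mm. The marks' inner edges are at about -134 and +96 mm, so it has over 40 mm to spare on each side.
- **Forces:** the highest wrist force I read was about 31 N, while pressing the block to the fence. I read it only at the end of each move.
- **Other objects:** the brush, spatula, jar, tin, offcut and other blocks look unmoved in the last picture. The arm hid most of the mug and part of the mallet in that view, but the arm passed well above them.
- **Disagreement:** the scene camera read about 5 mm further in x than the top camera, and 89.29° for the angle. I went by the top camera and the contact points.

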